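# Set the stock tags of the pot bins

### The job

On the reprocessing counter, four bins of blue-capped pots each have a hinged red/green tag in front of them on the white board. Touching the tags only with the fingers, push them over so that the full bins (all six pots there) show green and any bin that is not full shows red. Do not pick up or push any bin or other loose thing, and leave every tag lying all the way over.

Things in the scene. Friction and masses are not known exactly. Their poses are not given: they have to be found in the camera images.
- board: White flat board, 150 x 470 x 8 mm, screwed to the steel counter. Origin at the centre of its underside, on the counter; its x axis points from the robot side to the bins, its y axis runs along the row of tags, z up. Four tag places stand in a row along y, 115 mm apart (y = +-57.5 and +-172.5 mm).
- holder_a: Grey holder of tag a, fixed at one of the board's four places (varies); pedestal 12 (x) x 40 mm (y). Origin at the centre of its underside, 8 mm above the counter; axes as the board's. Hinge line along y, 32 mm straight above the origin. The tag is a light (30 g), slick plastic flap, 58 mm wide, 4 mm thick, free edge 48 mm from the hinge, one face red, one green.
- holder_b: Grey holder of tag b, fixed at one of the board's four places (varies); pedestal 12 (x) x 40 mm (y). Origin at the centre of its underside, 8 mm above the counter; axes as the board's. Hinge line along y, 32 mm straight above the origin. The tag is a light (30 g), slick plastic flap, 58 mm wide, 4 mm thick, free edge 48 mm from the hinge, one face red, one green.
- holder_c: Grey holder of tag c, fixed at one of the board's four places (varies); pedestal 12 (x) x 40 mm (y). Origin at the centre of its underside, 8 mm above the counter; axes as the board's. Hinge line along y, 32 mm straight above the origin. The tag is a light (30 g), slick plastic flap, 58 mm wide, 4 mm thick, free edge 48 mm from the hinge, one face red, one green.
- holder_d: Grey holder of tag d, fixed at one of the board's four places (varies); pedestal 12 (x) x 40 mm (y). Origin at the centre of its underside, 8 mm above the counter; axes as the board's. Hinge line along y, 32 mm straight above the origin. The tag is a light (30 g), slick plastic flap, 58 mm wide, 4 mm thick, free edge 48 mm from the hinge, one face red, one green.
- tag_a (a joint): Hinge angle of tag a, rad. 0: leans towards the robot, 35 degrees above level, free edge 39 mm to -x of the hinge and 68 mm above the counter, red face up: shows red. 1.92: leans likewise to +x, towards the bins, green face up: shows green. Upright at 0.96; past that it falls over by itself in about a second. A level push on its free edge, across the hinge, turns it.
- tag_b (a joint): Hinge angle of tag b, rad. 0: leans towards the robot, 35 degrees above level, free edge 39 mm to -x of the hinge and 68 mm above the counter, red face up: shows red. 1.92: leans likewise to +x, towards the bins, green face up: shows green. Upright at 0.96; past that it falls over by itself in about a second. A level push on its free edge, across the hinge, turns it.
- tag_c (a joint): Hinge angle of tag c, rad. 0: leans towards the robot, 35 degrees above level, free edge 39 mm to -x of the hinge and 68 mm above the counter, red face up: shows red. 1.92: leans likewise to +x, towards the bins, green face up: shows green. Upright at 0.96; past that it falls over by itself in about a second. A level push on its free edge, across the hinge, turns it.
- tag_d (a joint): Hinge angle of tag d, rad. 0: leans towards the robot, 35 degrees above level, free edge 39 mm to -x of the hinge and 68 mm above the counter, red face up: shows red. 1.92: leans likewise to +x, towards the bins, green face up: shows green. Upright at 0.96; past that it falls over by itself in about a second. A level push on its free edge, across the hinge, turns it.
- bin_1: Loose grey open bin, 115 (x) x 90 (y) x 45 mm, on the counter behind one of the tags (centre about 175 mm to +x of the hinge; which tag varies). The tag straight in front of it along the board's x is its tag. Holds blue-capped pots, 29 mm across, tops 68 mm above the counter: six pots, every place taken: FULL. Origin at the centre of its underside.
- bin_2: Loose grey open bin, 115 (x) x 90 (y) x 45 mm, on the counter behind one of the tags (centre about 175 mm to +x of the hinge; which tag varies). The tag straight in front of it along the board's x is its tag. Holds blue-capped pots, 29 mm across, tops 68 mm above the counter: six pots, every place taken: FULL. Origin at the centre of its underside.
- bin_3: Loose grey open bin, 115 (x) x 90 (y) x 45 mm, on the counter behind one of the tags (centre about 175 mm to +x of the hinge; which tag varies). The tag straight in front of it along the board's x is its tag. Holds blue-capped pots, 29 mm across, tops 68 mm above the counter: six pots, every place taken: FULL. Origin at the centre of its underside.
- bin_4: Loose grey open bin, 115 (x) x 90 (y) x 45 mm, on the counter behind one of the tags (centre about 175 mm to +x of the hinge; which tag varies). The tag straight in front of it along the board's x is its tag. Holds blue-capped pots, 29 mm across, tops 68 mm above the counter: one pot only, the other five places empty: NOT full. Origin at the centre of its underside.
- jar: Bystander: jar with yellow lid, 48 mm across, 65 mm high, upright beside the board's +y end. Origin at the centre of its underside.
- cup: Bystander: white cup, 60 mm across, 65 mm high, beside the board's -y end. Origin at the centre of its underside.
- brush: Bystander: cleaning brush lying on the counter to the left of the board. Origin at the centre of its underside.
- detergent: Bystander: white bottle with blue band, 72 mm across, 190 mm high, to the right. Origin at the centre of its underside.
- sprayer: Bystander: white spray bottle with blue head, 60 mm across, 186 mm high, to the right. Origin at the centre of its underside.
- bowl: Bystander: steel bowl, 120 mm across, 45 mm high, to the left. Origin at the centre of its underside.

How it is judged (in metres and radians):
At the end, for the whole second after the job is handed in: Each tag in front of a full bin leans fully towards the bins, green face up (hinge above 1.77 rad); the tag in front of the bin that is not full leans fully towards the robot, red face up (hinge below 0.15 rad); tags at rest (below 0.1 rad/s); every bin within 20 mm of where it stood ((y of bin_1 in the frame of holder_a below -0.055 m or y of bin_1 in the frame of holder_a above 0.055 m or value of joint tag_a above 1.77 rad) and (y of bin_2 in the frame of holder_a below -0.055 m or y of bin_2 in the frame of holder_a above 0.055 m or value of joint tag_a above 1.77 rad) and (y of bin_3 in the frame of holder_a below -0.055 m or y of bin_3 in the frame of holder_a above 0.055 m or value of joint tag_a above 1.77 rad) and (y of bin_4 in the frame of holder_a below -0.055 m or y of bin_4 in the frame of holder_a above 0.055 m or value of joint tag_a below 0.15 rad) and velocity of joint tag_a between -0.1 and 0.1 rad/s and (y of bin_1 in the frame of holder_b below -0.055 m or y of bin_1 in the frame of holder_b above 0.055 m or value of joint tag_b above 1.77 rad) and (y of bin_2 in the frame of holder_b below -0.055 m or y of bin_2 in the frame of holder_b above 0.055 m or value of joint tag_b above 1.77 rad) and (y of bin_3 in the frame of holder_b below -0.055 m or y of bin_3 in the frame of holder_b above 0.055 m or value of joint tag_b above 1.77 rad) and (y of bin_4 in the frame of holder_b below -0.055 m or y of bin_4 in the frame of holder_b above 0.055 m or value of joint tag_b below 0.15 rad) and velocity of joint tag_b between -0.1 and 0.1 rad/s and (y of bin_1 in the frame of holder_c below -0.055 m or y of bin_1 in the frame of holder_c above 0.055 m or value of joint tag_c above 1.77 rad) and (y of bin_2 in the frame of holder_c below -0.055 m or y of bin_2 in the frame of holder_c above 0.055 m or value of joint tag_c above 1.77 rad) and (y of bin_3 in the frame of holder_c below -0.055 m or y of bin_3 in the frame of holder_c above 0.055 m or value of joint tag_c above 1.77 rad) and (y of bin_4 in the frame of holder_c below -0.055 m or y of bin_4 in the frame of holder_c above 0.055 m or value of joint tag_c below 0.15 rad) and velocity of joint tag_c between -0.1 and 0.1 rad/s and (y of bin_1 in the frame of holder_d below -0.055 m or y of bin_1 in the frame of holder_d above 0.055 m or value of joint tag_d above 1.77 rad) and (y of bin_2 in the frame of holder_d below -0.055 m or y of bin_2 in the frame of holder_d above 0.055 m or value of joint tag_d above 1.77 rad) and (y of bin_3 in the frame of holder_d below -0.055 m or y of bin_3 in the frame of holder_d above 0.055 m or value of joint tag_d above 1.77 rad) and (y of bin_4 in the frame of holder_d below -0.055 m or y of bin_4 in the frame of holder_d above 0.055 m or value of joint tag_d below 0.15 rad) and velocity of joint tag_d between -0.1 and 0.1 rad/s and distance of each of bin_1, bin_2, bin_3, bin_4 from where it was at the start of the episode below 0.02 m); the robot touches nothing.
It fails at once if the arm or the gripper's body, not the fingers, pushes a tag or its holder with over 8 N (contact force between the arm and holder_a above 8 N or contact force between the arm and holder_b above 8 N or contact force between the arm and holder_c above 8 N or contact force between the arm and holder_d above 8 N).
It fails at once if a bin is pushed aside, by over 20 mm, or lifted (distance of any of bin_1, bin_2, bin_3, bin_4 from where it was at the start of the episode above 0.02 m).
It fails at once if a bystander is moved by over 30 mm, or lifted (distance of any of jar, cup, brush, detergent, sprayer, bowl from where it was at the start of the episode above 0.03 m).
It also fails if it takes over 58 s, if anything falls off the work surface, if the arm or the gripper's body presses on something with over 40 N, if the wrist force passes 120 N, or if a joint passes its speed limit or range.

### The arm

A 6-joint arm with a two-finger parallel gripper is mounted at the origin on the work surface. World frame = base frame: x ahead of the robot, y to its left, z up, the work surface at z = 0. Lengths are in m, angles in degrees, forces in N, time in s.
With the tool pointing down it reaches from about 0.4 to 0.825 m from the base axis. Payload 7 kg.
Tool frame: the origin (TCP) lies midway between the tips of the shut fingers; the grasp point (between the pads) lies 19 mm behind it; z points along the fingers, y is the direction in which the jaws open and shut (so a half turn about z gives the same grasp; the last joint's range is limited). The gripper opens to 88 mm and grips with 3 to 60 N. Pads are 19 mm wide; open, the fingers measure 130 mm over their backs; the gripper's body (78 mm by 193 mm) begins 47 mm behind the grasp point.
Start: joints at [-47.149, 20.546, 0.682, 0, -70.136, -16.507], TCP at [0.3, -0.605, 0.227] pointing down, gripper open.
Joint ranges: [-176.03, 176.03], [-82.01, 121.73], [-58.28, 71.71], [-173.87, 95.51], [-174.79, -0.11], [-173.66, 173.66]. Speed limits (degrees/s): [136.94, 136.94, 172.46, 180, 180, 180].

### API

Orientations are given as [roll, pitch, yaw] about the fixed x, y, z axes, in that order (R = Rz(yaw) Ry(pitch) Rx(roll)).
In Python, from plant import ctrl, snapshot gives the robot as it stands.
- The arm moves only by the shell command python3 -m pendant 'ROWS'. ROWS is JSON, a list of rows, each a list of 7 numbers: the shift along the tool's x, y, z in m, then the turn, a rotation vector about the tool's x, y, z in rad, then the opening, from -1 (shut) to 1 (fully open), so that 0 is half open. In form: [[x, y, z, ax, ay, az, jaw], ...]. A call has 1 to 12 rows; each row is the pose to reach, as a shift and turn from the pose commanded when the call began, along the tool's axes at that moment; what a row does not reach only later rows make up. A row lasts 1/8 s, in which the tool goes at most 62.5 mm and 10.7 degrees, less where a joint would pass 70% of its speed; a pose out of reach is approached as far as the arm can. A call with a gripper value outside its range is refused whole. The fingers move at their own pace and stop on an object; the grip force is fixed at half the most. Time passes only in rows, so rows that repeat a pose let the fingers close. It gives the time, the measured TCP pose, the force and the opening at its end, in the units of the state.
- ctrl.get_obs(): the state, without advancing time (a new reading comes with each control period).
- snapshot(name): name is "scene" or "top"; returns a dict with "image" (420x560x3 uint8, blue, green, red), "mtx" (3x3 intrinsics, pixels), "eye" and "attitude" of the camera in the world. Camera axes: x right, y up, looking along -z (the intrinsics and any distortion apply to the point x, -y, -z); pixel columns grow to the right and rows downward; lengths in m; the calibration is good to about 2 mm. A picture is of the moment at which its call begins. There is no depth.
- ctrl.close_job(): hands the job in, once; it reports no verdict.
The state is a dict: "clock": time; "joint_pos": joint angles; "qvel": joint speeds; "tau": joint torques, N m; "tool_pos": TCP position; "orientation": TCP orientation; "force": force on the tool from outside, world axes, zero at the start; "moment": the same for the moment, N m; "opening": finger opening in m.
Only numpy, scipy, OpenCV 4.12 (cv2) and the standard library are available. Lean on these libraries where they do the work, as an engineer would, in place of code of your own. Each camera call takes 0.05 s, during which the arm holds its last target.

## Working session

There is one attempt and no reset: what is moved stays moved. The work goes in short steps, Python scripts to look and compute and a shell command to move; the robot and the scene stay as the last step left them, time stands still between calls to the robot, and variables do not carry over. Pictures are saved under pics/ and viewed, and the job is handed in when it is done.

```bash
ls; mkdir -p pics; python3 - <<'E'
from plant import ctrl,snapshot
import cv2
print(ctrl.get_obs())
for n in("scene","top"):
    s=snapshot(n);cv2.imwrite(f"pics/{n}0.png",s["image"]);print(n,s["mtx"],s["eye"],s["attitude"],[k for k in s])
E
```

```text
pics
{'clock': 0.0, 'joint_pos': array([-4.71488608e+01,  2.05911114e+01,  6.33682316e-01, -2.01950723e-02,
       -7.01360704e+01, -1.65088383e+01]), 'qvel': array([ 0.01497434,  0.02099729,  0.04439814, -0.01953752, -0.04713318,
        0.03115069]), 'tau': array([-2.41793219e-03, -5.82719028e+01,  2.93055797e+01,  6.99740231e+00,
        6.90367728e-03, -1.02625756e-04]), 'tool_pos': array([ 0.29929675, -0.60446773,  0.22562541]), 'orientation': array([ 1.79904960e+02, -8.36969292e-03, -1.53664570e+02]), 'force': array([ 0.1239044 , -0.17486379, -0.15390948]), 'moment': array([0.02041665, 0.03367902, 0.01219388]), 'opening': 0.08763073151647538}
scene [[482.40650949   0.         275.91852072]
 [  0.         482.40650949 212.40290822]
 [  0.           0.           1.        ]] [1.57041224 0.45021463 1.04327245] [ 47.93540114  -0.88158062 117.00146198] ['image', 'mtx', 'eye', 'attitude']
top [[404.79346447   0.         281.19880522]
 [  0.         404.79346447 203.6307079 ]
 [  0.           0.           1.        ]] [ 0.533819   -0.01964536  1.08917582] [ 2.72416374e+00 -6.01656330e-02 -9.01201737e+01] ['image', 'mtx', 'eye', 'attitude']
```

View pics/scene0.png

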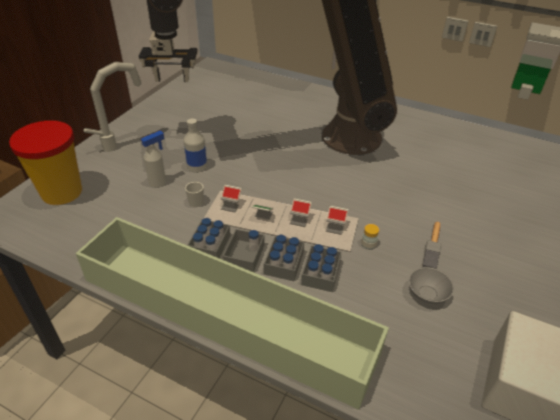

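View pics/top0.png

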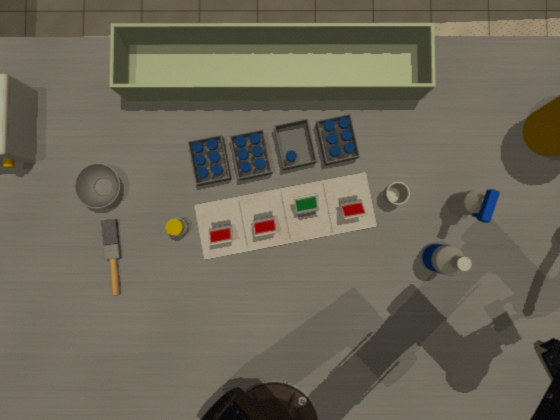

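The pictures show, from left (+y) to right in the top view, full, full, one-pot and full bins. Their tags are red (220,235), red (265,226), green (306,205) and red (353,209). So all four need turning: the three red ones towards +x and the green one towards −x.

```bash
cat > h.py <<'E'
import numpy as np,cv2
from scipy.spatial.transform import Rotation as R
def ray(s,uv,z):
    Rm=R.from_euler('xyz',s["attitude"],degrees=True).as_matrix()
    K=s["mtx"];d=np.array([(uv[0]-K[0,2])/K[0,0],-(uv[1]-K[1,2])/K[1,1],-1.])
    d=Rm@d;e=np.array(s["eye"]);return e+d*(z-e[2])/d[2]
def blobs(m,amin):
    n,l,st,c=cv2.connectedComponentsWithStats(m.astype(np.uint8))
    return [(c[i],st[i,4],l==i) for i in range(1,n) if st[i,4]>=amin]
def tags(s):
    h=cv2.cvtColor(s["image"],cv2.COLOR_BGR2HSV);H,S,V=[h[...,i] for i in range(3)]
    return {"red":[b for b in blobs(((H<8)|(H>172))&(S>150)&(V>90),40)],"green":[b for b in blobs((H>45)&(H<80)&(S>120)&(V>50),40)]}
E
python3 - <<'E'
from plant import ctrl,snapshot
from h import *
s=snapshot("top");img=s["image"]
h=cv2.cvtColor(img,cv2.COLOR_BGR2HSV)
m=((h[...,1]<50)&(h[...,2]>150)).astype(np.uint8)
m[:150]=0;m[:,:180]=0;m[:,385:]=0
m=cv2.morphologyEx(m,cv2.MORPH_CLOSE,np.ones((5,5)))
cs=max(cv2.findContours(m,0,2)[0],key=cv2.contourArea)
r=cv2.minAreaRect(cs);bx=cv2.boxPoints(r)
P=np.array([ray(s,b,.008) for b in bx]);print(r);print(P.round(4))
print(np.linalg.norm(np.roll(P,1,0)-P,axis=1).round(4))
c=P.mean(0);e=P[1]-P[0] if np.linalg.norm(P[1]-P[0])>.3 else P[2]-P[1]
e=e/np.linalg.norm(e);e=e*np.sign(e[1]);ax=np.array([e[1],-e[0],0]);ey=e
print("centre",c,"yaw",np.degrees(np.arctan2(ax[1],ax[0])))
for k,bs in tags(s).items():
    for b in bs:
        w=ray(s,b[0],.054);d=w-c;print(k,b[0].round(1),b[1],w.round(4),"board xy",(d@ax).round(4),(d@ey).round(4))
for y in(.1725,.0575,-.0575,-.1725):print("hinge",(c+y*ey).round(4))
for b in blobs((h[...,0]>100)&(h[...,0]<125)&(h[...,1]>120)&(h[...,2]>40),40):
    w=ray(s,b[0],.068);d=w-c;print("blue",b[0].round(),b[1],(d@ax).round(3),(d@ey).round(3))
for sx in(230,):pass
s2=snapshot("scene")
for k,bs in tags(s2).items():
    for b in bs: 
        w=ray(s2,b[0],.054);d=w-c;print("scene",k,b[0].round(1),b[1],"board",(d@ax).round(4),(d@ey).round(4))
v=cv2.resize(img[100:280,150:430],None,fx=2.85,fy=2.85,interpolation=2)
cv2.imwrite("pics/crop0.png",v)
E
```

```text
((284.91448974609375, 215.3040771484375), (55.40133285522461, 175.47341918945312), 79.14358520507812)
[[ 0.5831  0.2135  0.008 ]
 [ 0.671  -0.2484  0.008 ]
 [ 0.525  -0.2745  0.008 ]
 [ 0.4384  0.1846  0.008 ]]
[0.1476 0.4701 0.1482 0.4671]
centre [ 0.55435883 -0.03119947  0.008     ] yaw 10.773028262783837
red [352.7 209.1] 211 [ 0.5688 -0.2037  0.054 ] board xy -0.0181 -0.1722
red [264.3 226.1] 209 [0.5257 0.0223 0.054 ] board xy -0.0182 0.0579
red [220.  234.7] 210 [0.5041 0.1355 0.054 ] board xy -0.0182 0.1731
green [305.8 203.7] 198 [ 0.5828 -0.0838  0.054 ] board xy 0.0181 -0.057
hinge [0.5221 0.1383 0.008 ]
hinge [0.5436 0.0253 0.008 ]
hinge [ 0.5651 -0.0877  0.008 ]
hinge [ 0.5866 -0.2007  0.008 ]
blue [344. 122.] 100 0.204 -0.191
blue [329. 125.] 95 0.203 -0.152
blue [346. 135.] 98 0.171 -0.191
blue [255. 138.] 94 0.207 0.04
blue [332. 138.] 94 0.169 -0.153
blue [240. 141.] 95 0.206 0.078
blue [212. 144.] 94 0.212 0.15
blue [197. 147.] 98 0.212 0.188
blue [349. 147.] 97 0.138 -0.192
blue [334. 150.] 91 0.137 -0.154
blue [257. 151.] 89 0.173 0.039
blue [242. 154.] 92 0.173 0.078
blue [214. 156.] 91 0.18 0.15
blue [291. 156.] 84 0.145 -0.042
blue [199. 159.] 96 0.18 0.188
blue [260. 163.] 88 0.141 0.039
blue [245. 166.] 92 0.14 0.077
blue [217. 169.] 88 0.147 0.149
blue [202. 172.] 94 0.146 0.187
blue [488. 206.] 427 -0.074 -0.506
blue [429. 256.] 221 -0.17 -0.335
scene red [ 39.7 137.7] 1718 board -0.104 -0.945
scene red [230.8 192.6] 133 board -0.0168 -0.1733
scene red [300.5 206.6] 144 board -0.0171 0.0568
scene red [337. 214.] 156 board -0.0169 0.1718
scene green [530.5  76.8] 667 board -1.1893 0.8361
```

View pics/crop0.png

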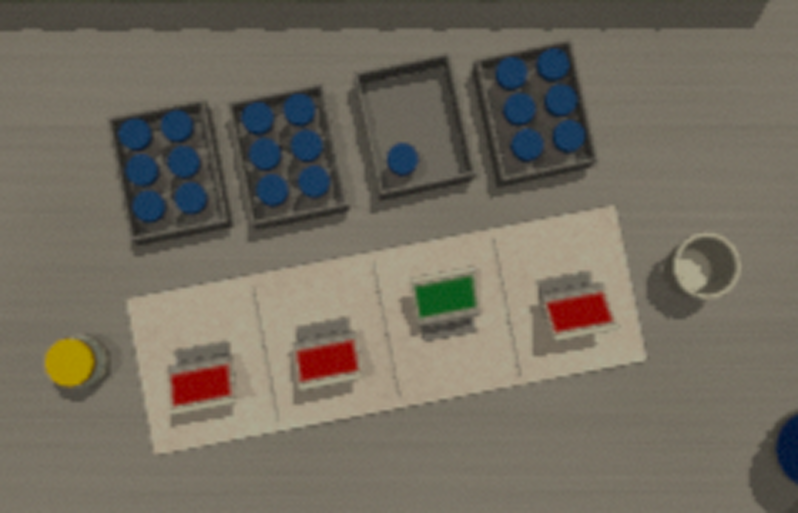

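All four tags and the board agree to about 1 mm with the stated places. Next I lift, align the tool with the board and shut the fingers.

```bash
python3 -m pendant '[[0,0,-0.03,0,0,0.136,-1],[0,0,-0.06,0,0,0.272,-1],[0,0,-0.06,0,0,0.272,-1],[0,0,-0.06,0,0,0.272,-1],[0,0,-0.06,0,0,0.272,-1],[0,0,-0.06,0,0,0.272,-1]]'
```

```text
clock: 0.95
tool_pos: [0.2994, -0.6047, 0.2857]
orientation: [179.9, -0.0, -169.2]
force: [0.5, -0.7, -0.6]
opening: 0.0329
```

```bash
python3 -m pendant '[[-0.034,0.043,0,0,0,0,-1],[-0.068,0.086,0,0,0,0,-1],[-0.102,0.129,0,0,0,0,-1],[-0.136,0.172,0,0,0,0,-1],[-0.17,0.215,0,0,0,0,-1],[-0.204,0.258,0,0,0,0,-1],[-0.238,0.301,0,0,0,0,-1],[-0.272,0.344,0,0,0,0,-1],[-0.272,0.344,0,0,0,0,-1],[-0.272,0.344,0,0,0,0,-1],[-0.272,0.344,0,0,0,0,-1]]'; cat >> h.py <<'E'
C=np.array([.5544,-.0312,0]);AX=np.array([.9824,.1869,0]);EY=np.array([-.1869,.9824,0])
def bd(p): d=np.array(p)-C;return np.round([d@AX,d@EY,p[2]],4)
def look(name):
    from plant import ctrl,snapshot
    for n in("top","scene"):
        s=snapshot(n)
        im=s["image"][100:280,150:430] if n=="top" else s["image"][150:310,150:400]
        cv2.imwrite(f"pics/{name}_{n}.png",cv2.resize(im,None,fx=2.8,fy=2.8,interpolation=2))
        for k,bs in tags(s).items():
            for b in bs:
                q=bd(ray(s,b[0],.054))
                if abs(q[0])<.1 and abs(q[1])<.25: print(n,k,q[:2],b[1])
    o=ctrl.get_obs();print(o["clock"],"board xyz",bd(o["tool_pos"]),o["orientation"].round(1),o["force"].round(2),o["opening"])
E
python3 -c "
from h import *;look('a')"
```

```text
clock: 2.33
tool_pos: [0.502, -0.217, 0.2865]
orientation: [-180.0, -0.0, -169.3]
force: [-0.0, -1.1, 0.8]
opening: 0.0002
top red [-0.0174  0.1917] 54
scene red [-0.0169 -0.1733] 133
scene red [-0.0169  0.057 ] 148
scene red [-0.0168  0.1721] 155
2.425 board xyz [-0.0862 -0.1728  0.2865] [ 180.    -0.  -169.3] [ 0.64 -0.74  0.02] 0.00013436640808582297
```

View pics/a_scene.png

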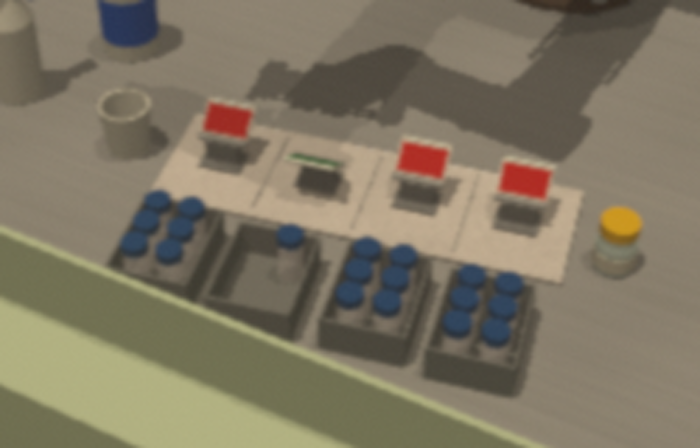

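The pose is as planned and the tags are unchanged in the scene view. I descend behind tag 4.

```bash
python3 -m pendant '[[0,0,0.05,0,0,0,-1],[0,0,0.1,0,0,0,-1],[0,0,0.15,0,0,0,-1],[0,0,0.19,0,0,0,-1],[0,0,0.21,0,0,0,-1],[0,0,0.226,0,0,0,-1],[0,0,0.226,0,0,0,-1],[0,0,0.226,0,0,0,-1]]'
```

```text
clock: 3.42
tool_pos: [0.5031, -0.2165, 0.0614]
orientation: [-180.0, 0.1, -169.2]
force: [0.3, -0.2, -0.1]
opening: 0.0002
```

```bash
python3 -m pendant '[[-0.015,0,0,0,0,0,-1],[-0.03,0,0,0,0,0,-1],[-0.042,0,0,0,0,0,-1],[-0.052,0,0,0,0,0,-1],[-0.06,0,0,0,0,0,-1],[-0.068,0,0,0,0,0,-1],[-0.076,0,0,0,0,0,-1],[-0.084,0,0,0,0,0,-1],[-0.09,0,0,0,0,0,-1],[-0.095,0,0,0,0,0,-1],[-0.095,0,0,0,0,0,-1],[-0.095,0,0,0,0,0,-1]]'; python3 -c "
from h import *;look('b')"
```

```text
clock: 4.92
tool_pos: [0.5956, -0.1984, 0.0605]
orientation: [180.0, -0.0, -169.2]
force: [-0.2, -0.3, 0.2]
opening: 0.0006
top red [-0.0182  0.1731] 211
scene red [-0.0167  0.0568] 141
scene red [-0.017   0.1722] 155
5.025 board xyz [ 0.0092 -0.172   0.0606] [ 180.    -0.  -169.2] [ 0.98 -0.46 -0.52] 0.0005276703900114657
```

View pics/b_scene.png

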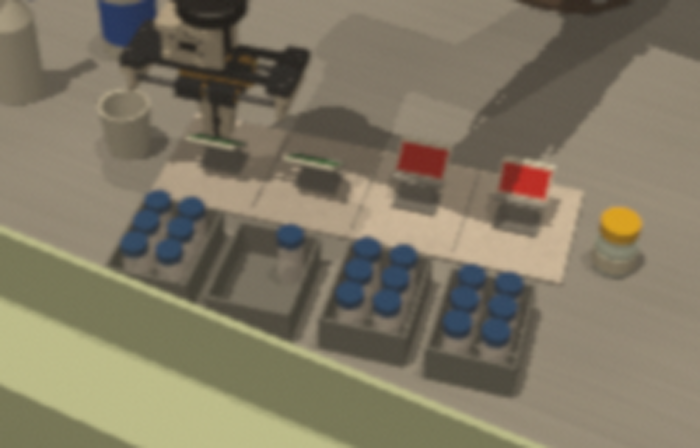

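Tag 4 is over: a green sliver shows at (215,142), the same look as its neighbour at (315,162). I back off, slide to tag 2 (y=+0.0575) and push.

```bash
python3 -m pendant '[[0.04,0,0,0,0,0,-1],[0.08,0,0,0,0,0,-1],[0.094,0.02,0,0,0,0,-1],[0.094,0.07,0,0,0,0,-1],[0.094,0.12,0,0,0,0,-1],[0.094,0.17,0,0,0,0,-1],[0.094,0.215,0,0,0,0,-1],[0.094,0.2295,0,0,0,0,-1],[0.094,0.2295,0,0,0,0,-1],[0.094,0.2295,0,0,0,0,-1]]'
```

```text
clock: 6.28
tool_pos: [0.4607, 0.0089, 0.0606]
orientation: [-180.0, -0.0, -169.3]
force: [-1.1, -0.5, -0.0]
opening: 0.0002
```

```bash
python3 -m pendant '[[-0.015,0,0,0,0,0,-1],[-0.03,0,0,0,0,0,-1],[-0.042,0,0,0,0,0,-1],[-0.052,0,0,0,0,0,-1],[-0.06,0,0,0,0,0,-1],[-0.068,0,0,0,0,0,-1],[-0.076,0,0,0,0,0,-1],[-0.084,0,0,0,0,0,-1],[-0.09,0,0,0,0,0,-1],[-0.095,0,0,0,0,0,-1],[-0.095,0,0,0,0,0,-1],[-0.095,0,0,0,0,0,-1]]'; python3 -c "
from h import *;look('c')"
```

```text
clock: 7.78
tool_pos: [0.5537, 0.0272, 0.0605]
orientation: [180.0, -0.0, -169.2]
force: [0.4, -0.2, 1.1]
opening: 0.0004
top green [ 0.0177 -0.1723] 195
top green [ 0.0177 -0.0629] 144
scene red [-0.0174  0.1729] 150
7.875 board xyz [0.0103 0.0575 0.0606] [ 180.    -0.  -169.2] [-0.8   0.32  0.24] 5.752982757702851e-05
```

View pics/c_scene.png

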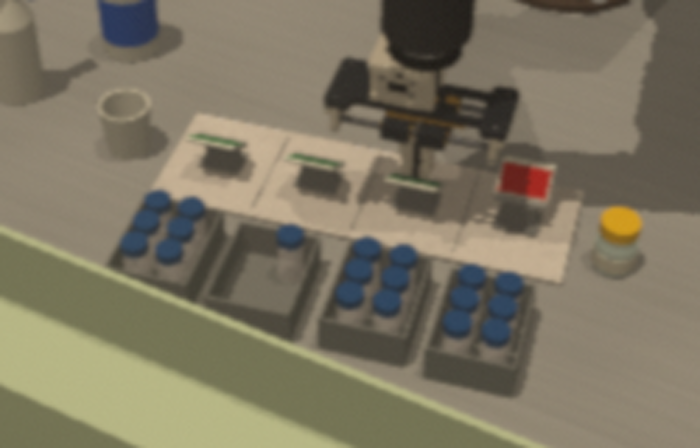

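Tag 2 is over (green sliver at (415,183)), and tag 4 reads green at x=+0.0177, its proper rest place. Tag 1 is next.

```bash
python3 -m pendant '[[0.04,0,0,0,0,0,-1],[0.08,0,0,0,0,0,-1],[0.095,0.02,0,0,0,0,-1],[0.095,0.06,0,0,0,0,-1],[0.095,0.1,0,0,0,0,-1],[0.095,0.115,0,0,0,0,-1],[0.095,0.115,0,0,0,0,-1],[0.095,0.115,0,0,0,0,-1]]'
```

```text
clock: 8.88
tool_pos: [0.439, 0.1218, 0.0605]
orientation: [-180.0, -0.0, -169.3]
force: [-0.1, -0.1, -0.0]
opening: 0.0006
```

```bash
python3 -m pendant '[[-0.015,0,0,0,0,0,-1],[-0.03,0,0,0,0,0,-1],[-0.042,0,0,0,0,0,-1],[-0.052,0,0,0,0,0,-1],[-0.06,0,0,0,0,0,-1],[-0.068,0,0,0,0,0,-1],[-0.076,0,0,0,0,0,-1],[-0.084,0,0,0,0,0,-1],[-0.09,0,0,0,0,0,-1],[-0.095,0,0,0,0,0,-1],[-0.095,0,0,0,0,0,-1],[-0.095,0,0,0,0,0,-1]]'; python3 -c "
from h import *;look('d')"
```

```text
clock: 10.38
tool_pos: [0.5323, 0.1401, 0.0605]
orientation: [180.0, -0.0, -169.2]
force: [0.0, 0.2, 0.2]
opening: 0.0006
top green [ 0.0179 -0.1722] 195
top green [ 0.0179 -0.0567] 195
top green [0.0179 0.0594] 206
10.475 board xyz [0.0103 0.1725 0.0606] [ 180.    -0.  -169.2] [-0.05  0.51  0.58] 0.0005658483976850913
```

View pics/d_scene.png

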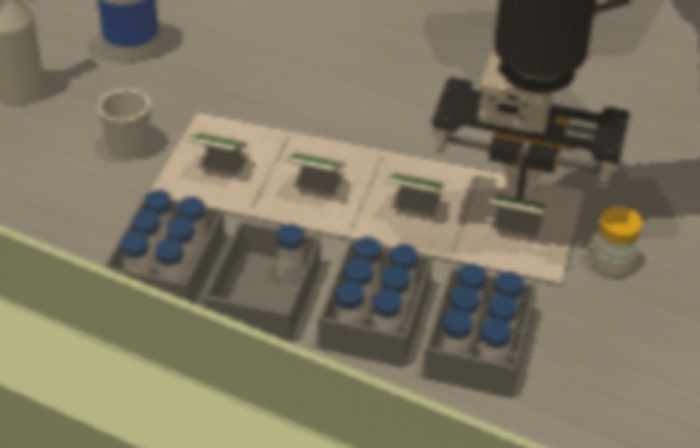

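All four now show green and tag 1 is over (sliver at (515,205)). I rise and go round to the bin side of tag 3.

```bash
python3 -m pendant '[[0.005,0,-0.05,0,0,0,-1],[0.005,0,-0.09,0,0,0,-1],[-0.015,-0.05,-0.09,0,0,0,-1],[-0.035,-0.1,-0.09,0,0,0,-1],[-0.055,-0.15,-0.09,0,0,0,-1],[-0.068,-0.2,-0.09,0,0,0,-1],[-0.068,-0.23,-0.09,0,0,0,-1],[-0.068,-0.23,-0.09,0,0,0,-1],[-0.068,-0.23,-0.09,0,0,0,-1]]';python3 -c "
from h import *;look('e')"
```

```text
clock: 11.6
tool_pos: [0.6419, -0.0729, 0.1504]
orientation: [180.0, -0.0, -169.3]
force: [-0.0, 0.0, 0.4]
opening: 0.0007
top green [ 0.0179 -0.1724] 196
top green [ 0.0179 -0.0567] 195
top green [0.0178 0.0581] 194
top green [0.0165 0.1555] 51
11.7 board xyz [ 0.0785 -0.0566  0.1507] [ 180.     0.  -169.2] [ 0.28 -0.06  0.84] 0.0006255131255309373
```

View pics/e_scene.png

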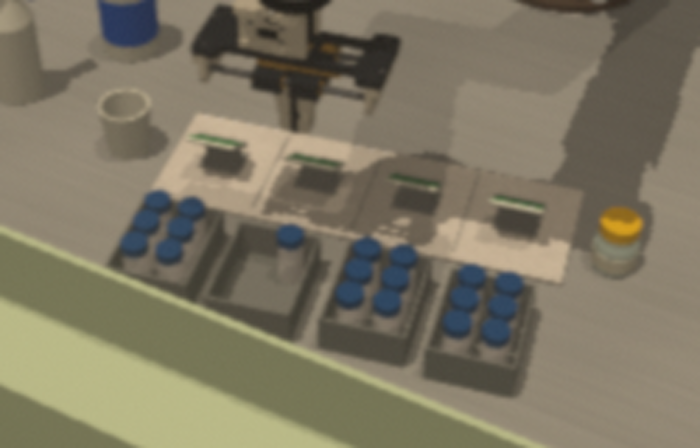

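The fingers are above the gap between tag 3 and its bin (board x 0.0785, y −0.057). I descend 90 mm there, then push towards −x.

```bash
python3 -m pendant '[[0,0,0.03,0,0,0,-1],[0,0,0.06,0,0,0,-1],[0,0,0.08,0,0,0,-1],[0,0,0.09,0,0,0,-1],[0,0,0.09,0,0,0,-1],[0,0,0.09,0,0,0,-1]]'
```

```text
clock: 12.45
tool_pos: [0.6429, -0.0727, 0.0616]
orientation: [-180.0, 0.1, -169.2]
force: [-0.4, -0.6, -0.5]
opening: 0.0005
```

```bash
python3 -m pendant '[[0.015,0,0,0,0,0,-1],[0.028,0,0,0,0,0,-1],[0.038,0,0,0,0,0,-1],[0.046,0,0,0,0,0,-1],[0.054,0,0,0,0,0,-1],[0.062,0,0,0,0,0,-1],[0.07,0,0,0,0,0,-1],[0.077,0,0,0,0,0,-1],[0.083,0,0,0,0,0,-1],[0.088,0,0,0,0,0,-1],[0.088,0,0,0,0,0,-1],[0.088,0,0,0,0,0,-1]]'; python3 -c "
from h import *;look('f')"
```

```text
clock: 13.95
tool_pos: [0.556, -0.0894, 0.0606]
orientation: [-180.0, 0.0, -169.2]
force: [0.5, -0.4, -0.5]
opening: 0.0001
scene red [-0.0086 -0.0505] 46
14.05 board xyz [-0.0093 -0.0575  0.0606] [-180.     0.  -169.2] [0.58 0.53 0.59] 0.00032040281101237706
```

View pics/f_scene.png

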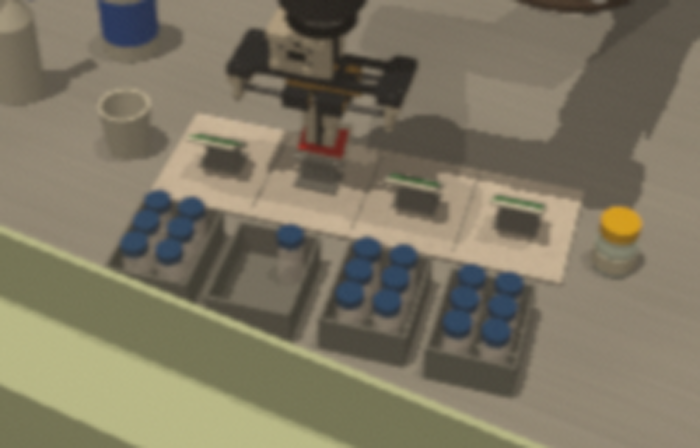

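Tag 3 shows red at (323,142) behind the fingers. I rise clear and move off towards the detergent side so the top camera sees everything.

```bash
python3 -m pendant '[[-0.006,0,-0.03,0,0,0,-1],[-0.006,0,-0.08,0,0,0,-1],[-0.006,0,-0.13,0,0,0,-1],[-0.006,0,-0.18,0,0,0,-1],[-0.006,0,-0.23,0,0,0,-1],[0.02,-0.05,-0.23,0,0,0,-1],[0.05,-0.1,-0.23,0,0,0,-1],[0.08,-0.15,-0.23,0,0,0,-1],[0.11,-0.2,-0.23,0,0,0,-1],[0.14,-0.25,-0.23,0,0,0,-1],[0.17,-0.3,-0.23,0,0,0,-1],[0.2,-0.35,-0.23,0,0,0,-1]]';python3 -m pendant '[[0,0,0,0,0,0,-1],[0,0,0,0,0,0,-1],[0,0,0,0,0,0,-1],[0,0,0,0,0,0,-1]]'; python3 -c "
from h import *;look('g')"
```

```text
clock: 15.55
tool_pos: [0.4239, -0.4724, 0.2906]
orientation: [-180.0, 0.0, -169.2]
force: [1.1, -0.6, 1.0]
opening: 0.0003
clock: 16.05
tool_pos: [0.4254, -0.4697, 0.2909]
orientation: [-180.0, 0.0, -169.1]
force: [0.2, 0.6, -0.3]
opening: 0.0001
top red [-0.0183 -0.0569] 210
top green [ 0.0179 -0.1724] 196
top green [0.0179 0.0582] 199
top green [0.0178 0.1735] 200
scene red [-0.017 -0.058] 142
16.15 board xyz [-0.2089 -0.4068  0.2909] [-180.     0.  -169.2] [-0.31 -0.27 -0.35] 0.0003599957823528186
```

View pics/g_top.png

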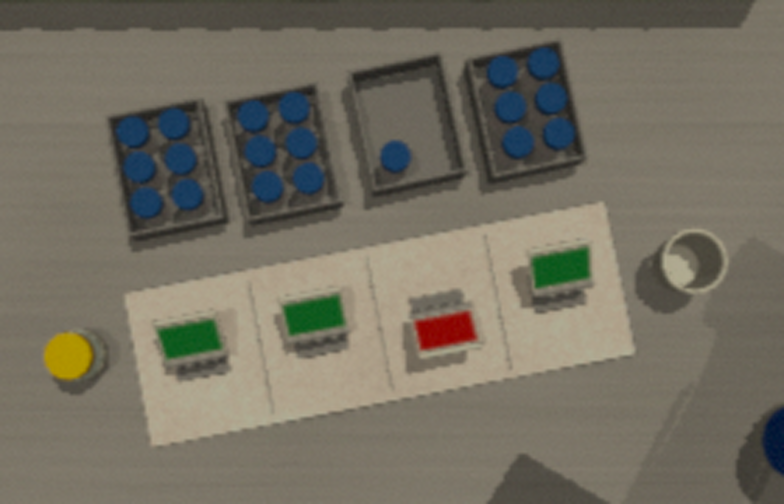

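View pics/g_scene.png

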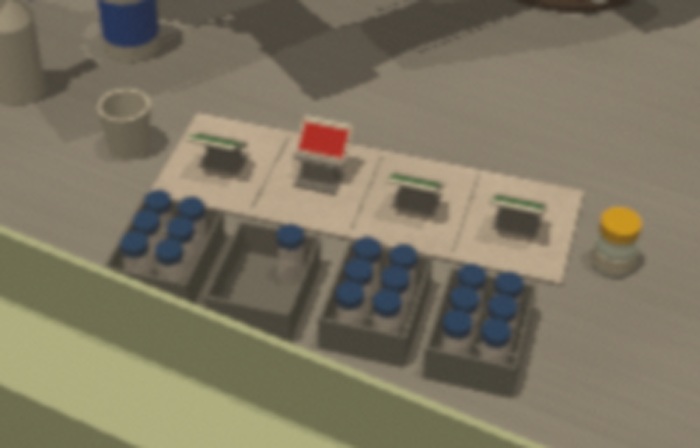

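The pictures show green at (190,339), (314,315) and (560,267), and red at (446,331) in front of the one-pot bin. All tags sit at their rest offsets of ±18 mm, and the bins and bystanders are unmoved. I hand in.

```bash
python3 -c "
from plant import ctrl
print(ctrl.close_job())"
```

```text
the job is handed in; nothing more can be done
None
```

I pushed all four tags over with the shut fingers and handed the job in at about 16 s of the 58 s allowed. The three tags at full bins went from red to green, and the tag at the one-pot bin went from green to red.

**Tags:** in the last top picture all four face centres lie 18 mm from the hinge line, on the correct side. That is the same offset the tags had at rest at the start. The scene view agrees for the red tag. It sees the green ones only as slivers, too thin to measure.

**Bins and bystanders:** the bins, jar and cup look unmoved. I judged that from the pictures and did not measure it again. The crops do not show the brush, bowl, sprayer and most of the detergent bottle, but the fingers passed well above the bottle and stayed away from the others.

**Forces and position at hand-in:** force readings stayed within about 1 N after each move. The gripper was 0.29 m up and clear of everything. No check failed or disagreed.

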